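Reset the tripped lathe: uncover, press and re-cover the sunken key

TASK

The little lathe has tripped out. Using only your fingertips, push the sliding cover on top of its control box all the way open, reach down into the well underneath and press the sunken reset key fully down for a good second, then push the cover fully shut again. Only touch and push: do not lift or shift the box, do not press the start key that stands proud of the lid, and leave the other things on the bench where they are.

Things in the scene. Friction and masses are not known exactly. Their poses are not given: they have to be found in the camera images.
- control_box: Grey control box, 160 x 280 x 60 mm (x, y, z), 2 to 3.3 kg, standing loose on the bench. Origin: centre of its underside; z up, y along its length. Lid at z = 60 mm. Guide rails for the cover, 5 x 5 mm, lie on the lid at x = -72 and 12 mm from y = -100 to 100. A fixed speed knob 34 mm across, 18 mm high stands at x = 46, y = 5 mm.
- cover (a joint): Travel of the sliding cover in m along the box's +y: 0 = fully shut over the well (against its stop), 0.085 = fully open (against its stop). The well is wholly uncovered from 0.072. May start up to 20 mm ajar. It stays where it is left; about 1.5 N moves it.
- cover_top (a point): Centre of the cover's top. The cover is a flat ribbed aluminium block 78 mm (box x) by 84 mm (box y, the way it slides), no handle; top 15 mm, underside 1 mm above the lid. Shut, its centre is at box x = -30, y = -45 mm. Push it on its end faces, 42 mm from here along box -y (to open) or +y (to shut). Axes as the box's.
- reset_key (a joint): Travel of the reset key in m: 0 = up, 0.006 = fully down. Springs back; about 1 N starts it and 4.5 N holds it fully down.
- reset_top (a point): Centre of the top of the round reset key, 26 mm across, 18 mm below the lid, in the middle of a square-walled well in the lid, 40 mm (box x) by 60 mm (box y), floor 34 mm below the lid. Lies at box x = -30, y = -45, z = 42 mm. Under the cover at the start.
- start_key (a joint): Travel of the start key in m: 0 = up, 0.006 = pressed. Not to be pressed.
- start_top (a point): Centre of the top of the start key, round, 24 mm across, standing 10 mm proud of the lid. Not to be pressed.
- flute: Bystander: wooden flute lying on the bench on the robot's side of the box, 260 mm long (along its x), 23 mm thick; origin under its middle.
- handle: Bystander: dark turned wooden handle lying on the bench, 120 mm long (along its x), 28 mm thick; origin under its middle.
- spool: Bystander: small wooden spool, 28 mm across and 32 mm high, standing loose on the box lid near its +y end; origin at the centre of its underside.
- eggcup: Bystander: wooden egg cup, 48 mm across, 55 mm high; origin at the centre of its underside.
- glue: Bystander: jar with a steel lid, 56 mm across, 70 mm high; origin at the centre of its underside.
- driver: Bystander: screwdriver with a wooden handle lying on the bench; origin under its middle, blade along its +x.
- offcut: Bystander: wooden offcut, 70 x 45 x 30 mm; origin at the centre of its underside.

How it is judged:
By the outcome, as a careful person would: the job done as asked, in the order asked, and still so for the second after the job is handed in, with the robot touching nothing.
It also fails if it takes over 45 s, if anything falls off the work surface, if the arm or the gripper's body presses on something with over 40 N, if the wrist force passes 120 N, or if a joint passes its speed limit or range.

ROBOT

A 6-joint arm with a two-finger parallel gripper is mounted at the origin on the work surface. World frame = base frame: x ahead of the robot, y to its left, z up, the work surface at z = 0. Lengths are in m, angles in degrees, forces in N, time in s.
With the tool pointing down it reaches from about 0.3 to 0.85 m from the base axis. Payload 4.2 kg.
Tool frame: the origin (TCP) lies at the very end of the fingers, on their centre line; the grasp point (between the pads) lies 19 mm behind it; z points along the fingers, y is the line along which they close (so a half turn about z gives the same grasp; the last joint's range is limited). The gripper opens to 91 mm and grips with 3 to 60 N. Pads are 32 mm wide; open, the fingers measure 118 mm over their backs; the gripper's body (76 mm by 178 mm) begins 60 mm behind the grasp point.
Start: joints at [-77.693, 18.312, 89.639, -0, 72.044, -1.146], TCP at [0.134, -0.559, 0.214] pointing down, gripper open.
Joint ranges: [-177.97, 177.97], [-48.28, 115.42], [12.27, 149.76], [-77.06, 257.06], [2.81, 150.46], [-146.56, 146.56]. Speed limits (degrees/s): [147.25, 147.25, 180, 180, 180, 180].

INTERFACE

Orientations are given as a 3x3 rotation matrix whose columns are the frame's x, y, z axes.
In Python, from cell import env, vision, workorder gives the robot as it stands.
- The arm moves only by the tool apply_moves, never from a script. Its argument "motion" is a list of rows, each a list of 7 numbers: the shift along the tool's x, y, z in cm, then the turn, a rotation vector about the tool's x, y, z in degrees, then the opening, from -1 (shut) to 1 (fully open), so that 0 is half open. In form: [[x, y, z, ax, ay, az, fingers], ...]. A call has exactly 8 rows; each row shifts and turns the commanded pose from where the row before left it, along the tool's axes as they then stand; what a row does not reach is not made up. A row lasts 1/10 s, in which the tool goes at most 50 mm and 8.59 degrees, less where a joint would pass 70% of its speed; a pose out of reach is approached as far as the arm can. A call is refused whole if a number of a shift passes 5 or a number of a turn 8.59, either way. A call with a gripper value outside its range is refused whole. The fingers move at their own pace and stop on an object; "squeeze" is the grip in N (left out, the last holds). Time passes only in rows, so rows that do not move let the fingers close, or fill a call up. It gives the time, the measured TCP pose, the force, the opening and the grip force at its end, in the units of the state.
- env.sense(): the state, without advancing time (a new reading comes with each control period).
- vision.camera(name): name is "scene" or "top" or "wrist"; returns (picture, depth): 420x560x3 uint8, red, green, blue; 420x560 float32, m along the optical axis (not along the pixel's ray), 0 where there is no reading.
- vision.camera_info(name): a dict with "fx", "fy", "cx", "cy" (pixels), "k1" (the pictures are not rectified: a ray, as slopes to the right and down, at radius r is drawn at 1 + k1 r^2 times it, then the intrinsics apply), "R" (3x3) and "t" (3): a world point X has camera coordinates R X + t. Camera axes: x right, y down, z forward; pixel columns grow to the right and rows downward; lengths in m; the calibration is good to about 2 mm. A picture is of the moment at which its call begins: read the wrist's pose just before it. camera_info takes no time and is no camera call; for the wrist camera it gives the pose at the moment of the call.
- workorder.finish_job(): hands the job in; it is judged then, once.
The state is a dict: "clock": time; "q": joint angles; "dq": joint speeds; "joint_torque": joint torques, N m; "tool_pos": TCP position; "tcp_rot": TCP orientation; "wrist_force": force on the tool from outside, world axes, zero at the start; "ft_torque": the same for the moment, N m; "width": opening from 0.0 (shut) to 1.0 (fully open); "gripper_force": force on a finger pad.
Only numpy, scipy, OpenCV 4.12 (cv2) and the standard library are available. Lean on these libraries where they do the work, as an engineer would, in place of code of your own. Each camera call takes 0.05 s, during which the arm holds its last target. There are 200 camera calls.

## Working session

There is one attempt and no reset: what is moved stays moved. The work goes in short steps, Python scripts to look and compute and a tool call to move; the robot and the scene stay as the last step left them, time stands still between calls to the robot, and variables do not carry over. Pictures are saved under pics/ and viewed, at most 10 in all, crops included, and the job is handed in when it is done.

Besides the shell and the picture viewer there is one more tool, called after ">>>" in YAML: its name, and indented under it one key for each argument. apply_moves: Moves the arm, as the interface text tells. Its arguments: {"type":"object","properties":{"motion":{"type":"array"},"squeeze":{"type":"number"}},"required":["motion"]}

```bash
mkdir -p pics; python3 - <<'E'
from cell import env, vision
import cv2,numpy as np
s=env.sense();print(s['clock'],s['tool_pos'],np.round(s['tcp_rot'],3),s['width'])
for n in ['scene','top']:
    p,d=vision.camera(n);cv2.imwrite(f'pics/{n}0.png',p[:,:,::-1]);np.save(f'pics/{n}0.npy',d);print({k:np.round(v,3).tolist() if k in'Rt' else v for k,v in vision.camera_info(n).items()})
E
```

```text
0.0 [ 0.13364511 -0.55871034  0.2131023 ] [[ 0.973  0.233 -0.   ]
 [ 0.233 -0.973  0.002]
 [ 0.    -0.002 -1.   ]] 0.9968768332445606
{'fx': 508.6879850367425, 'fy': 508.6879850367425, 'cx': 276.56624381315225, 'cy': 206.49427238292253, 'k1': 0.01472312275682662, 'R': [[-0.629, 0.777, 0.006], [0.631, 0.515, -0.581], [-0.454, -0.362, -0.814]], 't': [0.402, -0.268, 1.495]}
{'fx': 462.3047122316782, 'fy': 462.3047122316782, 'cx': 282.6211841034798, 'cy': 214.05139817213998, 'k1': -0.054042924614361436, 'R': [[-0.028, -1.0, 0.009], [-0.997, 0.027, -0.076], [0.076, -0.011, -0.997]], 't': [-0.073, 0.561, 1.137]}
```

View pics/top0.png

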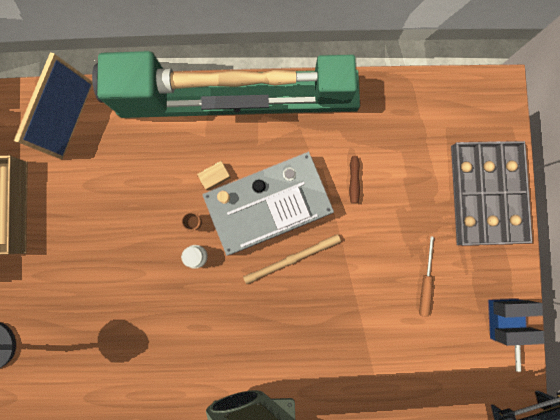

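View pics/scene0.png

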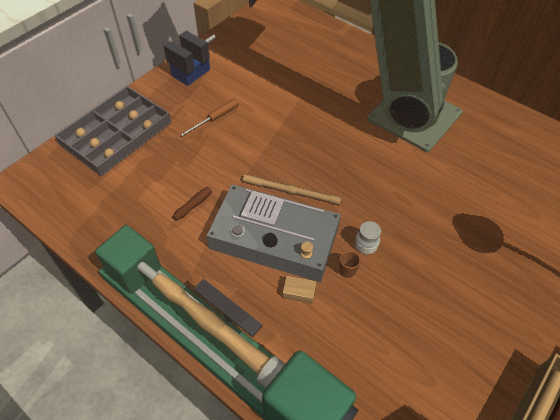

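The top view shows the box centred near (268,203) with the cover at (288,207), the spool at (223,197), the start key at (289,173) and the flute below the box. Box +y points left and slightly down. Next I'll measure the box pose and cover position.

```bash
cat > h.py <<'E'
import numpy as np,cv2
from cell import env,vision
def cloud(n,d):
    c=vision.camera_info(n);K=np.array([[c['fx'],0,c['cx']],[0,c['fy'],c['cy']],[0,0,1]])
    v,u=np.mgrid[:420,:560];uv=np.stack([u,v],-1).reshape(-1,1,2).astype(float)
    s=cv2.undistortPoints(uv,K,np.array([c['k1'],0,0,0,0.])).reshape(420,560,2)
    P=np.dstack([s,np.ones((420,560))])*d[...,None]
    return (P-np.array(c['t']))@np.array(c['R'])
E
python3 - <<'E'
from h import *
for n in ['top','scene']:
    d=np.load(f'pics/{n}0.npy');p=cv2.imread(f'pics/{n}0.png');W=cloud(n,d)
    m=(d>0)&(W[...,2]>.052)&(W[...,2]<.085)&(W[...,0]>.3)
    k,l,st,ce=cv2.connectedComponentsWithStats(m.astype(np.uint8))
    i=1+np.argmax(st[1:,4]);m=l==i
    P=W[m];lo=P[:,2]<.066
    r=cv2.minAreaRect((P[lo][:,:2]*1000).astype(np.float32));print(n,r,np.median(P[lo][:,2]),np.round(cv2.boxPoints(r)).tolist())
    (cx,cy),(a,b),t=r
    yaw=np.radians(t if b>a else t-90);ex=np.array([np.cos(yaw),np.sin(yaw)]);ey=np.array([-ex[1],ex[0]])
    Q=P[:,:2]*1000-[cx,cy];X=Q@ex;Y=Q@ey
    for x in (-45,-35,-25,-15):
        s=(abs(X-x)<5);h=[(int(y),round(1000*np.median(P[s&(abs(Y-y)<3),2]),1)) for y in range(-110,60,6) if (s&(abs(Y-y)<3)).any()];print(x,h)
    hsv=p[m].astype(int);w=(hsv.min(1)>190)&(P[:,2]>.068);print('yaw',np.degrees(yaw),'white raised ',np.percentile(X[w],[2,98]),np.percentile(Y[w],[2,98]))
E
```

```text
top ((583.9271850585938, -51.108978271484375), (160.70852661132812, 280.65643310546875), 20.48518180847168) 0.06103195745011292 [[460.0, 52.0], [558.0, -211.0], [708.0, -154.0], [610.0, 108.0]]
-45 [(-110, np.float64(60.7)), (-104, np.float64(61.1)), (-98, np.float64(62.3)), (-92, np.float64(61.8)), (-86, np.float64(60.5)), (-80, np.float64(74.3)), (-74, np.float64(75.9)), (-68, np.float64(76.3)), (-62, np.float64(76.1)), (-56, np.float64(76.2)), (-50, np.float64(76.9)), (-44, np.float64(76.4)), (-38, np.float64(76.8)), (-32, np.float64(74.7)), (-26, np.float64(76.6)), (-20, np.float64(75.4)), (-14, np.float64(76.2)), (-8, np.float64(77.3)), (-2, np.float64(77.6)), (4, np.float64(60.8)), (10, np.float64(61.1)), (16, np.float64(60.9)), (22, np.float64(61.7)), (28, np.float64(61.0)), (34, np.float64(60.8)), (40, np.float64(60.8)), (46, np.float64(61.4)), (52, np.float64(60.1)), (58, np.float64(61.4))]
-35 [(-110, np.float64(60.4)), (-104, np.float64(59.7)), (-98, np.float64(62.4)), (-92, np.float64(62.2)), (-86, np.float64(60.3)), (-80, np.float64(76.4)), (-74, np.float64(73.2)), (-68,
[... 5120 characters left out ...]
at64(60.1))]Traceback (most recent call last):
  File "<stdin>", line 14, in <module>
    return _quantile_unchecked(
        a, q, axis, out, overwrite_input, method, keepdims, weights)
    return _ureduce(a,
                    func=_quantile_ureduce_func,
    ...<5 lines>...
                    overwrite_input=overwrite_input,
                    method=method)
    r = func(a, **kwargs)
    result = _quantile(arr,
                       quantiles=q,
    ...<2 lines>...
                       out=out,
                       weights=wgt)
    slices_having_nans = np.isnan(arr[-1, ...])
                                  ~~~^^^^^^^^^
IndexError: index -1 is out of bounds for axis 0 with size 0
```

>>> apply_moves:
  motion:
    - [0,0,0,0,0,-8.5,-1]
    - [0,0,0,0,0,-8.5,-1]
    - [0,0,0,0,0,-8.5,-1]
    - [0,0,0,0,0,-8.5,-1]
    - [0,0,0,0,0,-8.5,-1]
    - [0,0,0,0,0,-8.5,-1]
    - [0,0,0,0,0,-8.5,-1]
    - [0,0,0,0,0,-8.5,-1]
  squeeze: 5

```text
clock: 0.9
tool_pos: [0.1337, -0.5589, 0.2135]
tcp_rot: [[0.143, 0.99, -0.0], [0.99, -0.143, 0.001], [0.001, -0.0, -1.0]]
wrist_force: [-0.1, -0.2, 0.8]
width: 0.33
gripper_force: 0.0
```

>>> apply_moves:
  motion:
    - [0,0,0,0,0,-7.2,-1]
    - [0,0,0,0,0,-7.2,-1]
    - [0,0,0,0,0,-7.2,-1]
    - [0,0,0,0,0,-7.2,-1]
    - [0,0,0,0,0,0,-1]
    - [0,0,0,0,0,0,-1]
    - [0,0,0,0,0,0,-1]
    - [0,0,0,0,0,0,-1]

```text
clock: 1.7
tool_pos: [0.1338, -0.5592, 0.2139]
tcp_rot: [[-0.345, 0.939, -0.0], [0.939, 0.345, 0.0], [0.0, 0.0, -1.0]]
wrist_force: [0.3, 0.9, -0.3]
width: 0.008
gripper_force: 0.0
```

```bash
cat >> h.py <<'E'
def go(bx,by,z,yaw=20.45,c=(584.5,-51)):
    "remaining shift (cm, tool axes) and yaw turn to box point bx,by mm at world height z mm"
    s=env.sense();R=np.array(s['tcp_rot']);a=np.radians(yaw);B=np.array([[np.cos(a),-np.sin(a)],[np.sin(a),np.cos(a)]])
    w=np.r_[B@[bx,by]+c,z]/1000;d=R.T@(w-s['tool_pos'])*100
    from scipy.spatial.transform import Rotation as Ro
    T=np.c_[np.r_[B@[0,1],0],np.r_[B@[1,0],0],[0,0,-1]]
    q=B.T@(np.array(s['tool_pos'])[:2]*1000-c)
    print('t',round(s['clock'],2),'box',q.round(1),'z',round(s['tool_pos'][2]*1000,1),'shift',d.round(2),'turn',np.degrees(Ro.from_matrix(R.T@T).as_rotvec()).round(2),'F',np.round(s['wrist_force'],1),'w',round(s['width'],3))
E
python3 -c "
from h import *
go(-30,-116,214)"
```

```text
t 1.7 box [-599.9 -318.7] z 213.9 shift [ 2.052e+01  5.690e+01 -1.000e-02] turn [ 0.   -0.   -0.25] F [ 0.3  0.9 -0.3] w 0.008
```

>>> apply_moves:
  motion:
    - [1.28,3.56,0,0,0,-0.25,-1]
    - [1.28,3.56,0,0,0,0,-1]
    - [1.28,3.56,0,0,0,0,-1]
    - [1.28,3.56,0,0,0,0,-1]
    - [1.28,3.56,0,0,0,0,-1]
    - [1.28,3.56,0,0,0,0,-1]
    - [1.28,3.56,0,0,0,0,-1]
    - [1.28,3.56,0,0,0,0,-1]

```text
clock: 2.5
tool_pos: [0.3658, -0.3626, 0.2141]
tcp_rot: [[-0.349, 0.937, 0.0], [0.937, 0.349, -0.0], [-0.001, 0.0, -1.0]]
wrist_force: [-0.2, -0.8, -0.7]
width: 0.005
gripper_force: 0.0
```

>>> apply_moves:
  motion:
    - [1.28,3.56,0,0,0,0,-1]
    - [1.28,3.56,0,0,0,0,-1]
    - [1.28,3.56,0,0,0,0,-1]
    - [1.28,3.56,0,0,0,0,-1]
    - [1.28,3.56,0,0,0,0,-1]
    - [1.28,3.56,0,0,0,0,-1]
    - [0.64,1.78,0,0,0,0,-1]
    - [0.64,1.78,0,0,0,0,-1]

```text
clock: 3.3
tool_pos: [0.5674, -0.1918, 0.2138]
tcp_rot: [[-0.35, 0.937, -0.001], [0.937, 0.35, -0.0], [-0.0, -0.001, -1.0]]
wrist_force: [0.1, -0.3, -0.7]
width: 0.003
gripper_force: 0.0
```

```bash
python3 -c "
from h import *
go(-30,-116,68)"
```

```text
t 3.3 box [ -65.3 -125.9] z 213.8 shift [ 0.99  3.54 14.58] turn [-0.05  0.01  0.07] F [ 0.1 -0.3 -0.7] w 0.003
```

>>> apply_moves:
  motion:
    - [0.5,1.77,0,0,0,0,-1]
    - [0.49,1.77,0,0,0,0,-1]
    - [0,0,3.5,0,0,0,-1]
    - [0,0,3.5,0,0,0,-1]
    - [0,0,3,0,0,0,-1]
    - [0,0,2,0,0,0,-1]
    - [0,0,0,0,0,0,-1]
    - [0,0,0,0,0,0,-1]

```text
clock: 4.1
tool_pos: [0.597, -0.1712, 0.0944]
tcp_rot: [[-0.35, 0.937, 0.0], [0.937, 0.35, -0.0], [-0.0, 0.0, -1.0]]
wrist_force: [0.8, 0.5, -0.0]
width: 0.005
gripper_force: 0.0
```

```bash
python3 -c "
from h import *
go(-30,-116,66)
p,d=vision.camera('scene');cv2.imwrite('pics/s1.png',cv2.resize(p[150:300,150:400,::-1],None,fx=3,fy=3))"
```

```text
t 4.1 box [ -30.2 -117. ] z 94.4 shift [0.1  0.02 2.84] turn [0.01 0.02 0.02] F [ 0.8  0.5 -0. ] w 0.005
```

View pics/s1.png

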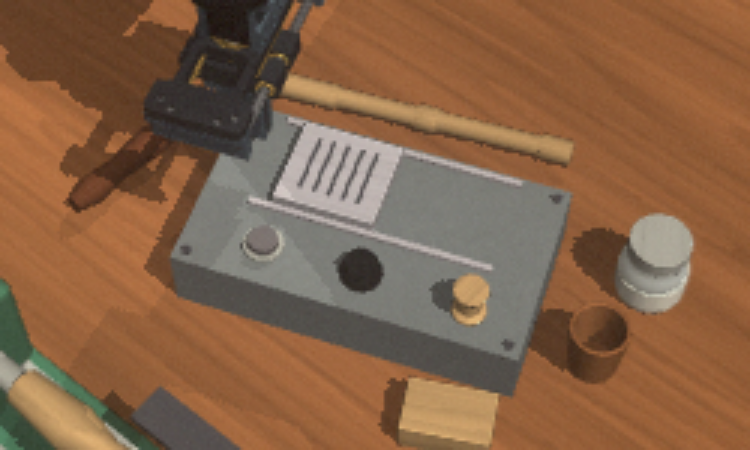

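The scene view shows the closed fingers at about (250,140), just off the cover's -y end and clear of the flute and handle. I'll lower them and push.

>>> apply_moves:
  motion:
    - [0,0,1,0,0,0,-1]
    - [0,0,1,0,0,0,-1]
    - [0,0,0.7,0,0,0,-1]
    - [0,0,0,0,0,0,-1]
    - [0.8,0,0,0,0,0,-1]
    - [0.7,0,0,0,0,0,-1]
    - [0.6,0,0,0,0,0,-1]
    - [0.6,0,0,0,0,0,-1]

```text
clock: 4.95
tool_pos: [0.5871, -0.1452, 0.0672]
tcp_rot: [[-0.351, 0.936, 0.001], [0.936, 0.351, -0.001], [-0.001, 0.0, -1.0]]
wrist_force: [0.9, -1.3, 0.2]
width: 0.01
gripper_force: 0.8
```

```bash
python3 -c "
from h import *
go(-30,-18,66)"
```

```text
t 4.95 box [-30.5 -89.2] z 67.2 shift [7.12 0.06 0.12] turn [0.03 0.06 0.08] F [ 0.9 -1.3  0.2] w 0.01
```

>>> apply_moves:
  motion:
    - [0.8,0,0,0,0,0,-1]
    - [0.8,0,0,0,0,0,-1]
    - [0.8,0,0,0,0,0,-1]
    - [0.8,0,0,0,0,0,-1]
    - [0.8,0,0,0,0,0,-1]
    - [0.8,0,0,0,0,0,-1]
    - [0.6,0,0,0,0,0,-1]
    - [0.4,0,0,0,0,0,-1]

```text
clock: 5.75
tool_pos: [0.5667, -0.0906, 0.0671]
tcp_rot: [[-0.351, 0.937, 0.0], [0.937, 0.351, -0.0], [-0.0, 0.0, -1.0]]
wrist_force: [0.9, -1.3, 1.6]
width: 0.005
gripper_force: 0.8
```

>>> apply_moves:
  motion:
    - [0.2,0,0,0,0,0,-1]
    - [0.2,0,0,0,0,0,-1]
    - [0.2,0,0,0,0,0,-1]
    - [0.1,0,0,0,0,0,-1]
    - [0,0,0,0,0,0,-1]
    - [0,0,0,0,0,0,-1]
    - [0,0,0,0,0,0,-1]
    - [0,0,0,0,0,0,-1]

```text
clock: 6.55
tool_pos: [0.5641, -0.0846, 0.0668]
tcp_rot: [[-0.35, 0.937, -0.0], [0.937, 0.35, 0.0], [0.0, -0.0, -1.0]]
wrist_force: [0.5, -0.6, -0.5]
width: 0.005
gripper_force: 0.3
```

```bash
python3 -c "
from h import *
go(-30,-18,66)"
```

```text
t 6.55 box [-30.9 -24.4] z 66.8 shift [0.64 0.09 0.08] turn [-0.02 -0.02  0.04] F [ 0.5 -0.6 -0.5] w 0.005
```

>>> apply_moves:
  motion:
    - [0.1,0,0,0,0,0,-1]
    - [0.1,0,0,0,0,0,-1]
    - [0.1,0,0,0,0,0,-1]
    - [0.1,0,0,0,0,0,-1]
    - [0.05,0,0,0,0,0,-1]
    - [0.05,0,0,0,0,0,-1]
    - [0,0,0,0,0,0,-1]
    - [0,0,0,0,0,0,-1]

```text
clock: 7.35
tool_pos: [0.5626, -0.0805, 0.0669]
tcp_rot: [[-0.351, 0.937, 0.0], [0.937, 0.351, -0.001], [-0.001, -0.0, -1.0]]
wrist_force: [1.0, -5.7, -2.8]
width: 0.005
gripper_force: 2.5
```

>>> apply_moves:
  motion:
    - [0.05,0,0,0,0,0,-1]
    - [0.05,0,0,0,0,0,-1]
    - [0.05,0,0,0,0,0,-1]
    - [0,0,0,0,0,0,-1]
    - [0,0,0,0,0,0,-1]
    - [0,0,0,0,0,0,-1]
    - [0,0,0,0,0,0,-1]
    - [0,0,0,0,0,0,-1]

```text
clock: 8.15
tool_pos: [0.5626, -0.0804, 0.067]
tcp_rot: [[-0.351, 0.936, 0.001], [0.936, 0.351, -0.003], [-0.004, 0.0, -1.0]]
wrist_force: [2.2, -8.9, -2.4]
width: 0.007
gripper_force: 4.5
```

```bash
python3 -c "
from h import *
go(-30,-18,66)"
```

```text
t 8.15 box [-30.8 -19.9] z 67.0 shift [0.19 0.08 0.09] turn [0.01 0.21 0.11] F [ 2.2 -8.9 -2.4] w 0.007
```

>>> apply_moves:
  motion:
    - [-0.5,0,0,0,0,0,-1]
    - [-0.5,0,0,0,0,0,-1]
    - [-0.5,0,-1,0,0,0,-1]
    - [-0.5,0,-2,0,0,0,-1]
    - [-0.5,0,-3,0,0,0,-1]
    - [-0.5,0,-3,0,0,0,-1]
    - [0,0,-1,0,0,0,-1]
    - [0,0,0,0,0,0,-1]

```text
clock: 8.95
tool_pos: [0.5734, -0.1066, 0.1688]
tcp_rot: [[-0.35, 0.937, 0.004], [0.937, 0.35, -0.0], [-0.002, 0.003, -1.0]]
wrist_force: [-0.5, 0.1, 0.3]
width: 0.009
gripper_force: 0.0
```

```bash
python3 - <<'E'
from h import *
go(-30,-47,66)
p,d=vision.camera('wrist');cv2.imwrite('pics/w1.png',p[:,:,::-1]);go(-30,-47,66)
W=cloud('wrist',d);a=np.radians(20.45);B=np.array([[np.cos(a),-np.sin(a)],[np.sin(a),np.cos(a)]])
Q=(W[...,:2]*1000-(584.5,-51))@B;Z=W[...,2]*1000
print('lid z',np.median(Z[(d>0)&(Z>50)&(Z<68)]))
m=(d>0)&(Z>20)&(Z<50)&(abs(Q[...,0]+30)<35)&(abs(Q[...,1]+45)<45)
print('low',m.sum(),np.percentile(Q[m],[1,50,99],axis=0) if m.any() else 0)
m=(d>0)&(Z>72)&(Z<80)&(abs(Q[...,0]+30)<50);print('cover',m.sum(),np.percentile(Q[m],[1,50,99],axis=0) if m.any() else 0)
E
```

```text
t 8.95 box [-29.9 -48.2] z 168.8 shift [ 0.14 -0.05 10.28] turn [0.19 0.09 0.04] F [-0.5  0.1  0.3] w 0.009
t 9.0 box [-30.8 -47.6] z 167.0 shift [ 0.06  0.08 10.1 ] turn [ 0.02 -0.01  0.05] F [-1.  -0.1  0.5] w 0.008
lid z 57.14834373455196
low 2269 [[-47.94206958 -75.48358142]
 [-27.94633699 -45.58973495]
 [ -7.87013362 -20.67098976]]
cover 5961 [[-64.95161396  -0.53179422]
 [-29.33827334  43.16155644]
 [  9.02720482  79.47652625]]
```

View pics/w1.png

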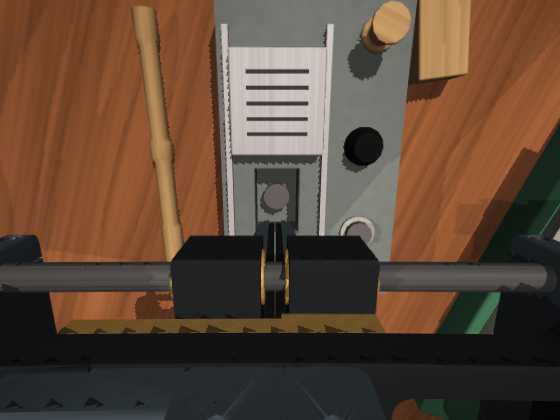

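The wrist view shows the cover fully open and the well clear, with the reset key at (276,196). The fingers are lined up above it in box x. Next I'll descend.

>>> apply_moves:
  motion:
    - [0,0.2,2,0,0,0,-1]
    - [0,0,3,0,0,0,-1]
    - [0,0,2.5,0,0,0,-1]
    - [0,0,1.5,0,0,0,-1]
    - [0,0,1,0,0,0,-1]
    - [0,0,0.5,0,0,0,-1]
    - [0,0,0,0,0,0,-1]
    - [0,0,0,0,0,0,-1]

```text
clock: 9.8
tool_pos: [0.5748, -0.106, 0.0624]
tcp_rot: [[-0.35, 0.937, 0.001], [0.937, 0.35, -0.0], [-0.001, 0.001, -1.0]]
wrist_force: [0.1, -0.0, -0.4]
width: 0.008
gripper_force: 0.0
```

>>> apply_moves:
  motion:
    - [0,0,0.5,0,0,0,-1]
    - [0,0,0.4,0,0,0,-1]
    - [0,0,0.3,0,0,0,-1]
    - [0,0,0.2,0,0,0,-1]
    - [0,0,0.2,0,0,0,-1]
    - [0,0,0,0,0,0,-1]
    - [0,0,0,0,0,0,-1]
    - [0,0,0,0,0,0,-1]

```text
clock: 10.6
tool_pos: [0.5745, -0.106, 0.0461]
tcp_rot: [[-0.35, 0.937, 0.0], [0.937, 0.35, -0.0], [-0.0, 0.0, -1.0]]
wrist_force: [0.4, 0.6, -0.4]
width: 0.006
gripper_force: 0.0
```

```bash
python3 -c "
from h import *
go(-29,-47,36)"
```

```text
t 10.6 box [-28.6 -48. ] z 46.1 shift [ 0.1  -0.04  1.01] turn [0.01 0.01 0.05] F [ 0.4  0.6 -0.4] w 0.006
```

>>> apply_moves:
  motion:
    - [0,0,0.2,0,0,0,-1]
    - [0,0,0.2,0,0,0,-1]
    - [0,0,0.2,0,0,0,-1]
    - [0,0,0.2,0,0,0,-1]
    - [0,0,0.2,0,0,0,-1]
    - [0,0,0.1,0,0,0,-1]
    - [0,0,0,0,0,0,-1]
    - [0,0,0,0,0,0,-1]

```text
clock: 11.4
tool_pos: [0.5745, -0.106, 0.0362]
tcp_rot: [[-0.35, 0.937, 0.001], [0.937, 0.35, -0.0], [-0.001, 0.001, -1.0]]
wrist_force: [-2.5, 0.5, 10.0]
width: 0.007
gripper_force: 4.8
```

>>> apply_moves:
  motion:
    - [0,0,0.1,0,0,0,-1]
    - [0,0,0.1,0,0,0,-1]
    - [0,0,0,0,0,0,-1]
    - [0,0,0,0,0,0,-1]
    - [0,0,0,0,0,0,-1]
    - [0,0,0,0,0,0,-1]
    - [0,0,0,0,0,0,-1]
    - [0,0,0,0,0,0,-1]

```text
clock: 12.2
tool_pos: [0.5745, -0.106, 0.0359]
tcp_rot: [[-0.35, 0.937, 0.001], [0.937, 0.35, -0.0], [-0.001, 0.001, -1.0]]
wrist_force: [-5.1, 0.6, 19.2]
width: 0.006
gripper_force: 10.0
```

>>> apply_moves:
  motion:
    - [0,0,0,0,0,0,-1]
    - [0,0,0,0,0,0,-1]
    - [0,0,0,0,0,0,-1]
    - [0,0,0,0,0,0,-1]
    - [0,0,0,0,0,0,-1]
    - [0,0,0,0,0,0,-1]
    - [0,0,0,0,0,0,-1]
    - [0,0,0,0,0,0,-1]

```text
clock: 13.0
tool_pos: [0.5746, -0.106, 0.0359]
tcp_rot: [[-0.35, 0.937, 0.001], [0.937, 0.35, -0.0], [-0.001, 0.001, -1.0]]
wrist_force: [-5.3, 1.4, 20.4]
width: 0.003
gripper_force: 10.0
```

>>> apply_moves:
  motion:
    - [0,0,-0.3,0,0,0,-1]
    - [0,0,-0.5,0,0,0,-1]
    - [0,0,-1,0,0,0,-1]
    - [0,0,-2,0,0,0,-1]
    - [0,0,-2,0,0,0,-1]
    - [0,0,-2,0,0,0,-1]
    - [0,0,-2,0,0,0,-1]
    - [0,0,-1,0,0,0,-1]

```text
clock: 13.8
tool_pos: [0.5751, -0.1061, 0.1427]
tcp_rot: [[-0.35, 0.937, 0.002], [0.937, 0.35, -0.001], [-0.001, 0.002, -1.0]]
wrist_force: [0.0, 0.3, -0.3]
width: 0.002
gripper_force: 0.0
```

```bash
python3 -c "
from h import *
go(-29,118,145)"
```

```text
t 13.8 box [-28.  -48.4] z 142.7 shift [16.64 -0.08 -0.25] turn [0.12 0.08 0.05] F [ 0.   0.3 -0.3] w 0.002
```

>>> apply_moves:
  motion:
    - [2,0,0,0,0,0,-1]
    - [3,0,0,0,0,0,-1]
    - [3,0,0,0,0,0,-1]
    - [3,-0.1,0,0,0,0,-1]
    - [3,0,0,0,0,0,-1]
    - [1.5,0,0,0,0,0,-1]
    - [0,0,2,0,0,0,-1]
    - [0,0,2,0,0,0,-1]

```text
clock: 14.6
tool_pos: [0.5189, 0.0397, 0.1004]
tcp_rot: [[-0.352, 0.936, 0.001], [0.936, 0.352, -0.0], [-0.001, 0.001, -1.0]]
wrist_force: [-0.3, 0.1, 0.2]
width: 0.005
gripper_force: 0.0
```

```bash
python3 -c "
from h import *
go(-29,106,67)
p,d=vision.camera('scene');cv2.imwrite('pics/s2.png',cv2.resize(p[150:300,150:400,::-1],None,fx=3,fy=3))
go(-29,106,67)"
```

```text
t 14.6 box [-29.8 107.9] z 100.4 shift [-0.19  0.07  3.34] turn [0.04 0.03 0.14] F [-0.3  0.1  0.2] w 0.005
t 14.65 box [-32.3 108.4] z 96.9 shift [-0.25  0.35  2.99] turn [-0.37 -0.1   0.11] F [-1.5 -0.1 -2.4] w 0.008
```

View pics/s2.png

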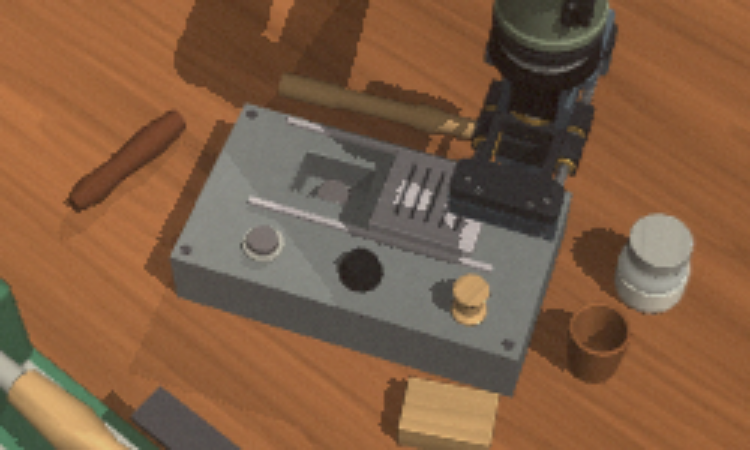

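The cover is open with the box in place, and the fingers are beyond its +y end at about (510,200), clear of the spool. I'll lower them and push the cover shut.

>>> apply_moves:
  motion:
    - [0,0,1,0,0,0,-1]
    - [0,0,1,0,0,0,-1]
    - [0,0,1,0,0,0,-1]
    - [0,0,0,0,0,0,-1]
    - [0,0,0,0,0,0,-1]
    - [-0.5,0,0,0,0,0,-1]
    - [-0.5,0,0,0,0,0,-1]
    - [-0.4,0,0,0,0,0,-1]

```text
clock: 15.45
tool_pos: [0.5246, 0.0255, 0.0714]
tcp_rot: [[-0.35, 0.937, 0.001], [0.937, 0.35, 0.0], [0.0, 0.001, -1.0]]
wrist_force: [-0.0, 1.7, 1.2]
width: 0.005
gripper_force: 0.8
```

```bash
python3 -c "
from h import *
go(-29,11,67)"
```

```text
t 15.45 box [-29.4  92.6] z 71.4 shift [-8.16  0.04  0.44] turn [ 0.07 -0.    0.02] F [-0.   1.7  1.2] w 0.005
```

>>> apply_moves:
  motion:
    - [0.4,0,0,0,0,0,-1]
    - [0,0,0.4,0,0,0,-1]
    - [0,0,0,0,0,0,-1]
    - [-0.5,0,0,0,0,0,-1]
    - [-0.7,0,0,0,0,0,-1]
    - [-0.8,0,0,0,0,0,-1]
    - [-0.8,0,0,0,0,0,-1]
    - [-0.8,0,0,0,0,0,-1]

```text
clock: 16.25
tool_pos: [0.5352, -0.005, 0.0668]
tcp_rot: [[-0.35, 0.937, -0.001], [0.937, 0.35, 0.0], [0.0, -0.001, -1.0]]
wrist_force: [-0.6, 1.3, -2.0]
width: 0.009
gripper_force: 0.9
```

```bash
python3 -c "
from h import *
go(-29,11,67)"
```

```text
t 16.25 box [-30.1  60.3] z 66.8 shift [-4.93  0.1  -0.03] turn [-0.04 -0.02  0.03] F [-0.6  1.3 -2. ] w 0.009
```

>>> apply_moves:
  motion:
    - [-0.8,0,0,0,0,0,-1]
    - [-0.8,0,0,0,0,0,-1]
    - [-0.8,0,0,0,0,0,-1]
    - [-0.7,0,0,0,0,0,-1]
    - [-0.5,0,0,0,0,0,-1]
    - [-0.4,0,0,0,0,0,-1]
    - [-0.2,0,0,0,0,0,-1]
    - [0,0,0,0,0,0,-1]

```text
clock: 17.05
tool_pos: [0.5506, -0.0439, 0.0671]
tcp_rot: [[-0.35, 0.937, 0.001], [0.937, 0.35, -0.001], [-0.001, 0.001, -1.0]]
wrist_force: [0.4, -0.6, 0.2]
width: 0.005
gripper_force: 0.0
```

>>> apply_moves:
  motion:
    - [-0.1,0,0,0,0,0,-1]
    - [-0.1,0,0,0,0,0,-1]
    - [-0.1,0,0,0,0,0,-1]
    - [-0.1,0,0,0,0,0,-1]
    - [-0.1,0,0,0,0,0,-1]
    - [0,0,0,0,0,0,-1]
    - [0,0,0,0,0,0,-1]
    - [0,0,0,0,0,0,-1]

```text
clock: 17.85
tool_pos: [0.5518, -0.0483, 0.0669]
tcp_rot: [[-0.35, 0.937, 0.0], [0.937, 0.35, -0.0], [-0.0, 0.0, -1.0]]
wrist_force: [-0.3, 1.5, -0.0]
width: 0.006
gripper_force: 0.7
```

```bash
python3 -c "
from h import *
go(-29,11,67)"
```

```text
t 17.85 box [-29.7  14. ] z 66.9 shift [-0.3   0.07 -0.01] turn [0.   0.01 0.06] F [-0.3  1.5 -0. ] w 0.006
```

>>> apply_moves:
  motion:
    - [-0.1,0,0,0,0,0,-1]
    - [-0.1,0,0,0,0,0,-1]
    - [-0.1,0,0,0,0,0,-1]
    - [-0.05,0,0,0,0,0,-1]
    - [-0.05,0,0,0,0,0,-1]
    - [0,0,0,0,0,0,-1]
    - [0,0,0,0,0,0,-1]
    - [0,0,0,0,0,0,-1]

```text
clock: 18.65
tool_pos: [0.5518, -0.0485, 0.067]
tcp_rot: [[-0.348, 0.937, -0.003], [0.937, 0.348, 0.006], [0.007, -0.001, -1.0]]
wrist_force: [-2.0, 12.4, 4.6]
width: 0.008
gripper_force: 6.6
```

```bash
python3 -c "
from h import *
go(-29,11,67)"
```

```text
t 18.65 box [-29.7  13.7] z 67.0 shift [-0.27  0.07 -0.  ] turn [-0.03 -0.38 -0.06] F [-2.  12.4  4.6] w 0.008
```

>>> apply_moves:
  motion:
    - [0.5,0,0,0,0,0,-1]
    - [0.5,0,-0.5,0,0,0,-1]
    - [0.5,0,-2,0,0,0,-1]
    - [0,0,-4,0,0,0,-1]
    - [0,0,-4,0,0,0,-1]
    - [0,0,-4,0,0,0,-1]
    - [0,-3,-2,0,0,0,-1]
    - [0,-4,0,0,0,0,-1]

```text
clock: 19.45
tool_pos: [0.4846, -0.0633, 0.2355]
tcp_rot: [[-0.351, 0.936, 0.008], [0.936, 0.351, -0.003], [-0.005, 0.007, -1.0]]
wrist_force: [0.6, 0.0, -0.6]
width: 0.003
gripper_force: 0.0
```

>>> apply_moves:
  motion:
    - [0,-4,0,0,0,0,-1]
    - [0,-4,0,0,0,0,-1]
    - [0,-4,0,0,0,0,-1]
    - [0,-4,0,0,0,0,-1]
    - [0,-2,0,0,0,0,-1]
    - [0,0,0,0,0,0,-1]
    - [0,0,0,0,0,0,-1]
    - [0,0,0,0,0,0,-1]

```text
clock: 20.25
tool_pos: [0.3147, -0.1256, 0.2322]
tcp_rot: [[-0.351, 0.937, 0.001], [0.937, 0.351, -0.001], [-0.001, 0.001, -1.0]]
wrist_force: [-0.3, -0.1, -0.6]
width: 0.003
gripper_force: 0.0
```

```bash
python3 - <<'E'
from h import *
go(-29,0,67)
a=np.radians(20.45);B=np.array([[np.cos(a),-np.sin(a)],[np.sin(a),np.cos(a)]])
for n in ['top','scene']:
    p,d=vision.camera(n);cv2.imwrite(f'pics/{n}9.png',cv2.resize(p[130:290,150:400,::-1],None,fx=3,fy=3))
    for lab,D in(('before',np.load(f'pics/{n}0.npy')),('after',d)):
        W=cloud(n,D)*1000;Q=(W[...,:2]-(584.5,-51))@B;Z=W[...,2]
        lid=(D>0)&(Z>52)&(Z<66)&(abs(Q[...,0])<95)&(abs(Q[...,1])<155)
        r=cv2.minAreaRect(Q[lid].astype(np.float32))
        c=(D>0)&(Z>69)&(Z<80)&(abs(Q[...,0]+30)<33)&(abs(Q[...,1])<140)
        print(n,lab,np.round(r[0],1),np.round(r[1],1),round(r[2],2),'lid med',np.median(Q[lid],0).round(1),'cover',np.percentile(Q[c][:,1],[1,50,99]).round(1))
E
```

```text
t 20.25 box [-278.9   24.4] z 232.2 shift [-2.46 24.97 16.54] turn [0.04 0.05 0.08] F [-0.3 -0.1 -0.6] w 0.003
top before [-0.6  0.1] [160.7 280.7] 0.04 lid med [ 5.6 24.6] cover [-81.1 -39.7   1.2]
top after [-0.6 -0.1] [280.3 161.2] 89.89 lid med [ 6.1 24.6] cover [-86.2 -45.   -3.9]
scene before [ 3.1 -0.6] [281.7 165.2] 89.98 lid med [17.9 25.9] cover [-80.7 -38.9   1.8]
scene after [ 3.4 -0.3] [281. 165.] 89.82 lid med [17.5 26. ] cover [-85.4 -43.5  -3.2]
```

View pics/scene9.png

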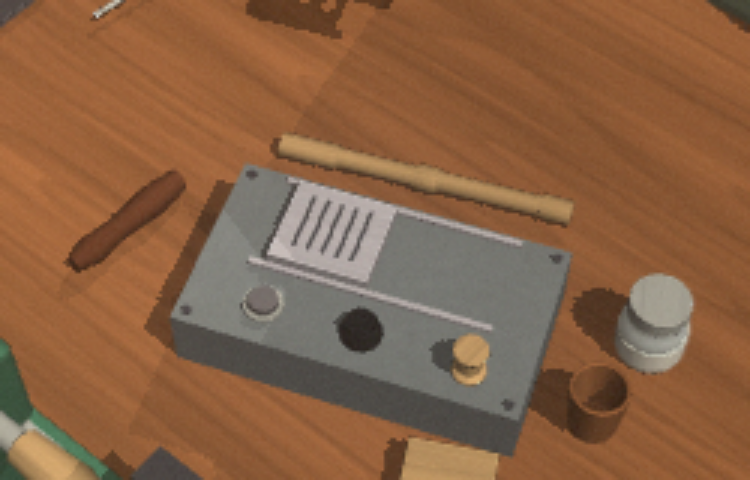

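The cover is now fully shut, with its centre at box y of about -45 mm. The box and the other things have not moved, and the arm is clear, so I'm handing the job in.

```bash
python3 -c "
from cell import workorder
print(workorder.finish_job())"
```

```text
the job is handed in; nothing more can be done
None
```

The job is done and handed in at about 20 s: I pushed the cover open to its stop, held the reset key fully down for over 1.5 s at up to about 20 N, then pushed the cover shut to its stop, with the box unmoved to within the cameras' accuracy and the start key never approached.

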